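# Poke a sunken spin tube out of its centrifuge adapter and rack it on the slant

### The job

One of the two centrifuge adapters still has its capped tube, sunk below the rim where it cannot be gripped: keeping that adapter upright, lower it fully home over the rod of the ejector stand so that the rod pokes the tube up from below. Then draw the tube out, leaving the adapter standing on the stand, and lay it cap end up in an empty trough of the slanted rack, letting go of it part-way up so that it slides down to the stop by itself. Leave everything else on the bench as it is.

Things in the scene. Friction and masses are not known exactly. Their poses are not given: they have to be found in the camera images.
- adapter_mid (a point): Centre (62 mm above the underside) of the loaded adapter: a loose upright grey-blue plastic cylinder, 54 mm outside diameter, 124 mm tall, 0.2 kg. A 31.4 mm bore runs down to an 8 mm floor, in whose middle is a 20 mm access hole, flared to 25 mm at the underside. The tube stands loosely in the bore. z: up its axis. One of two alike; the other is empty.
- tube_mid (a point): Centre of the tube in the loaded adapter: white, 29 mm diameter all along, 110 mm long, hemispherical bottom, 0.06 kg, the top 28 mm a ribbed cap. z: from bottom to cap. At first its cap top lies 10 mm below the adapter's rim; with the adapter fully home on the stand it rests on the rod's tip and stands 32 mm above the rim (leave that room when holding the adapter from above).
- tube_base (a point): The lowest point of that tube's rounded bottom, on its axis, 55 mm from its centre; same axes. At first it dips into the adapter's access hole, 4 mm above the adapter's underside.
- stand: The ejector stand, fixed: a flat round steel foot of 84 mm diameter, its top 12 mm above the bench, with one upright steel rod, 12 mm in diameter, in its middle. Origin on the bench at the rod's axis; z up.
- stand_tip (a point): The rod's domed rubber tip, 58 mm above the bench and 46 mm above the foot's top. An adapter that is fully home stands with its underside on the foot, the rod in its access hole.
- trough_left: The slanted rack's empty outer trough at its +y end, a V of steel sheet 100 mm long, leaning 38 degrees from vertical, upper end towards the robot, a stop at its foot. Origin: where a 29 mm tube's bottom meets the stop. z: up the trough, the axis of a tube lying in it (sheet ends at z = 0.100). x: out of the trough, up and away from the robot (V's fold at x = -0.018, edges -0.001). y: across.
- trough_right: The empty outer trough at the rack's -y end; built and measured like trough_left. The rack is fixed, of plain steel, 200 mm wide, its three troughs 60 mm apart, each 49 mm wide across its edges. A tube let go in a trough slides down it of itself.
- trough_mid: The middle trough of the rack, taken by another tube; built and measured like trough_left.
- tube_racked_mid (a point): Centre of the like tube that lies in the middle trough, down on its stop, its cap reaching 10 mm past the trough's upper end. Leave alone.
- adapter_empty_mid (a point): Centre (62 mm above the underside) of the other adapter, empty, of the same shape and size. Leave alone.
- media_bottle: Small glass bottle with a blue screw cap, 56 mm diameter, 109 mm tall, upright; origin under its middle. Leave alone.
- wash_bottle: Wash bottle with a bent spout, 68 mm diameter, 205 mm tall, upright; origin under its middle. Leave alone.
- timer: White bench timer, 50 x 70 x 16 mm, lying flat; origin under its middle. Leave alone.
- forceps: Steel forceps, 130 mm long, lying flat; origin under the middle. Leave alone.
- marker: Marker pen, 125 mm long, 16 mm thick, lying; origin under the middle. Leave alone.
- freezer_box: Card freezer box, 136 x 136 x 52 mm; origin under its middle. Leave alone.
There are look-alikes about, which are no part of the job. Leave any orange look-alike of the stand alone.

How it is judged:
By the outcome, as a careful person would: the job done as asked, in the order asked, and still so for the second after the job is handed in, with the robot touching nothing.
It also fails if it takes over 54 s, if anything falls off the work surface, if the arm or the gripper's body presses on something with over 40 N, if the wrist force passes 120 N, or if a joint passes its speed limit or range.

### The arm

A 6-joint arm with a two-finger parallel gripper is mounted at the origin on the work surface. World frame = base frame: x ahead of the robot, y to its left, z up, the work surface at z = 0. Lengths are in mm, angles in rad, forces in N, time in s.
With the tool pointing down it reaches from about 350 to 875 mm from the base axis. Payload 4.2 kg.
Tool frame: the origin (TCP) lies where the fingers leave the gripper's body, on its centre line; the fingertips stand ahead of it and the grasp point (between the pads) lies 54 mm ahead of it (arm.nose_length is the z of the fingertips in the tool frame, in mm); z points along the fingers, x is the direction in which the jaws open and shut, and the axes are right-handed (so a half turn about z gives the same grasp; the last joint's range is limited). The gripper opens to 85 mm and grips with 20 to 120 N. Pads are 22 mm wide; open, the fingers measure 114 mm over their backs; the gripper's body (76 mm by 85 mm) begins 54 mm behind the grasp point. The pads swing forward as they close: fully open they stand 13 mm farther back than shut.
Start: joints at [-0.968, 0.385, 0.008, 0, -1.194, -0.259], TCP at [210.682, -588.398, 303.912] pointing down, gripper open.
Joint ranges: [-3.14, 3.14], [-1.21, 2.06], [-1.07, 1.41], [-3.16, 2.05], [-2.99, -0.16], [-3.1, 3.1]. Speed limits (rad/s): [2.79, 2.79, 3.14, 3.14, 3.14, 3.14].

### API

Orientations are given as a unit quaternion [x, y, z, w].
In Python, from bench import arm, imaging, job_done gives the robot as it stands.
- The arm moves only by the shell command python3 -m crank 'ROWS' [OPENING]. ROWS is a JSON object of lists of equal length, an entry for each row: "delta_pos": the shift along the tool's x, y, z in m, a list of three; "twist": the turn about the tool's z in rad. In form: {"delta_pos": [[tx, ty, tz], ...], "twist": [twist, ...]}. A call has 1 to 8 rows; each row shifts and turns the commanded pose from where the row before left it, along the tool's axes as they then stand; what a row does not reach is not made up. A row lasts 1/12 s, in which the tool goes at most 41.7 mm and 7.16 degrees, less where a joint would pass 70% of its speed; a pose out of reach is approached as far as the arm can. A call is refused whole if a number of a shift passes 0.0417 or a number of a turn 0.125, either way. A call with a gripper value outside its range is refused whole. OPENING is the opening, from 0 (shut) to 1 (fully open), set as the call begins (- or left out, the last holds). The fingers move at their own pace and stop on an object; the grip force is fixed at half the most. Time passes only in rows, so rows that do not move let the fingers close. It gives the time, the measured TCP pose, the force and the opening at its end, in the units of the state.
- arm.read_state(): the state, without advancing time (a new reading comes with each control period).
- imaging.get_image(name): name is "scene" or "top" or "wrist"; returns (picture, depth): 384x512x3 uint8, blue, green, red; 384x512 float32, mm along the optical axis (not along the pixel's ray), 0 where there is no reading.
- imaging.camera_model(name): a dict with "vfov" (degrees; the focal length in pixels is half the picture's height over the tangent of half this angle, whatever the lens; pixels are square), "cx", "cy" (the principal point, pixels), "T" (4x4, takes a point from camera to world coordinates); the wrist camera has in their place "hand_eye" (4x4, takes a point from camera to tool coordinates, whose origin is the TCP and whose axes are the tool frame's). Camera axes: x right, y up, looking along -z (the intrinsics and any distortion apply to the point x, -y, -z); pixel columns grow to the right and rows downward; lengths in mm; the calibration is good to about 2 mm. A picture is of the moment at which its call begins: read the wrist's pose just before it. camera_model takes no time and is no camera call.
- job_done(): hands the job in, once; it reports no verdict.
The state is a dict: "clock": time; "joints": joint angles; "joint_vel": joint speeds; "joint_efforts": joint torques, N m; "position": TCP position; "ee_rot": TCP orientation; "contact_force": force on the tool from outside, world axes, zero at the start; "wrist_torque": the same for the moment, N m; "gripper_width": finger opening in mm.
Only numpy, scipy, OpenCV 4.12 (cv2) and the standard library are available. Lean on these libraries where they do the work, as an engineer would, in place of code of your own. Each camera call takes 0.05 s, during which the arm holds its last target.

## Working session

There is one attempt and no reset: what is moved stays moved. The work goes in short steps, Python scripts to look and compute and a shell command to move; the robot and the scene stay as the last step left them, time stands still between calls to the robot, and variables do not carry over. Pictures are saved under pics/ and viewed, and the job is handed in when it is done.

```bash
ls; mkdir -p pics; python3 - <<'E'
from bench import arm, imaging
import cv2,numpy as np
s=arm.read_state();print(s, arm.nose_length)
for n in ("scene","top"):
    p,d=imaging.get_image(n);cv2.imwrite(f"pics/{n}0.png",p);np.savez(f"pics/{n}0.npz",p=p,d=d)
    m=imaging.camera_model(n);print(n,m)
print(imaging.camera_model("wrist"))
E
```

```text
pics
{'clock': 0.0, 'joints': array([-9.68389700e-01,  3.85554250e-01,  6.59617115e-03, -5.51128525e-04,
       -1.19394444e+00, -2.58604582e-01]), 'joint_vel': array([-0.00142346,  0.00086204,  0.00226233,  0.00100021,  0.00062786,
       -0.00097643]), 'joint_efforts': array([ 5.26047425e-04, -3.92287660e+01,  1.88409108e+01,  4.18636233e+00,
       -4.60029056e-03, -2.75207334e-06]), 'position': array([ 210.55929515, -588.00588984,  302.80343767]), 'ee_rot': array([ 5.75813169e-01,  8.17580589e-01,  6.06099104e-04, -8.98469918e-04]), 'contact_force': array([ 0.50543208,  0.15517419, -0.14594302]), 'wrist_torque': array([ 0.01476001, -0.00229039, -0.00699996]), 'gripper_width': 85.69733397917649} 72.6
scene {'vfov': 53.70241256079493, 'cx': 256.67586182812596, 'cy': 188.66946166448216, 'T': array([[-2.11085960e-01, -5.65421626e-01,  7.97333746e-01,
         1.36048794e+03],
       [ 9.77454479e-01, -1.26313023e-01,  1.69197406e-01,
         1.78585026e+02],
       [ 5.04576336e-03,  8.15072638e-01,  5.79336806e-01,
         6.19219141e+02],
       [ 0.00000000e+00,  0.00000000e+00,
[... 209 characters left out ...]
9533e+02],
       [-9.99790763e-01, -1.29776751e-02,  1.58117363e-02,
         4.05095625e+01],
       [ 1.44791120e-02,  9.70407691e-02,  9.95175082e-01,
         1.51899532e+03],
       [ 0.00000000e+00,  0.00000000e+00,  0.00000000e+00,
         1.00000000e+00]])}
{'vfov': 71.13617541094656, 'cx': 258.4927602596874, 'cy': 194.36606793517478, 'hand_eye': array([[ 9.99999351e-01,  3.86709263e-04, -1.07155920e-03,
        -3.36739844e-01],
       [ 3.81010070e-05, -9.51448906e-01, -3.07806721e-01,
        -8.02219542e+01],
       [-1.13856554e-03,  3.07806480e-01, -9.51448304e-01,
        -6.96800049e+01],
       [ 0.00000000e+00,  0.00000000e+00,  0.00000000e+00,
         1.00000000e+00]])}
```

View pics/scene0.png

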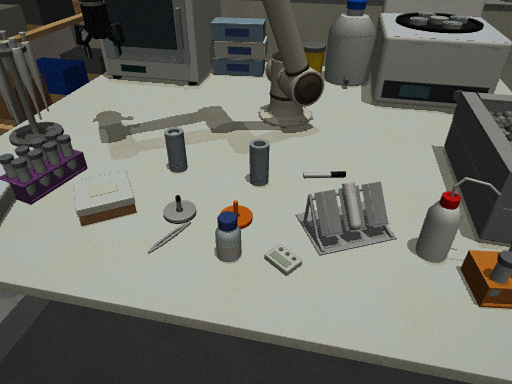

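View pics/top0.png

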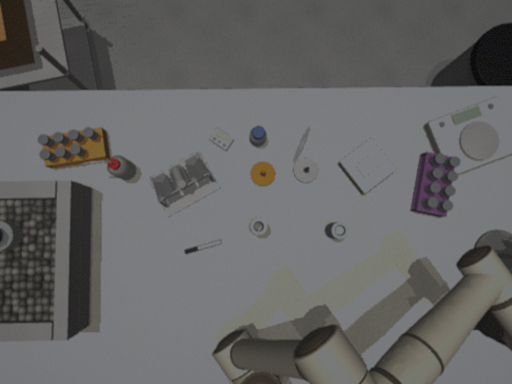

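```bash
cat > h.py <<'E'
import numpy as np,cv2
from bench import arm,imaging
from scipy.spatial.transform import Rotation as R
def K(m,h=384):
    return h/2/np.tan(np.radians(m['vfov']/2))
def world(name,d,T=None):
    m=imaging.camera_model(name);f=K(m)
    v,u=np.mgrid[0:384,0:512].astype(float)
    P=np.stack([(u-m['cx'])/f*d,-(v-m['cy'])/f*d,-d,np.ones_like(d)],-1)
    T=m['T'] if T is None else T
    W=(P@T.T)[...,:3]; W[d<=0]=np.nan
    return W
def wristT(s):
    A=np.eye(4);A[:3,:3]=R.from_quat(s['ee_rot']).as_matrix();A[:3,3]=s['position']
    return A@imaging.camera_model('wrist')['hand_eye']
def proj(name,P,T=None):
    m=imaging.camera_model(name);f=K(m);T=m['T'] if T is None else T
    c=np.linalg.inv(T)@np.append(P,1)
    return m['cx']+f*c[0]/-c[2], m['cy']-f*c[1]/-c[2]
E
python3 - <<'E'
from h import *
a=np.load('pics/top0.npz');W=world('top',a['d'])
for n,(u,v) in dict(A=(259,227),B=(337,231),stand=(306,170),orange=(262,174),rack=(185,183)).items():
    w=W[v-20:v+21,u-20:u+21].reshape(-1,3);w=w[np.isfinite(w[:,2])]
    print(n,[ (lo,hi,k.sum(),np.median(w[k],0).round(1),w[k].mean(0).round(1)) for lo,hi in((6,20),(40,70),(115,140)) for k in [(w[:,2]>lo)&(w[:,2]<hi)]if k.sum()], W[v,u].round(1))
p=a['p']
c=np.hstack([cv2.resize(p[y-24:y+24,x-32:x+32],None,fx=6,fy=6,interpolation=cv2.INTER_CUBIC) for x,y in((259,227),(337,231))])
c2=np.hstack([cv2.resize(p[y-24:y+24,x-32:x+32],None,fx=6,fy=6,interpolation=cv2.INTER_CUBIC) for x,y in((290,170),(185,183))])
cv2.imwrite('pics/c1.png',np.clip(np.vstack([c,c2])*1.3,0,255)[:, :768])
E
```

```text
A [(6, 20, np.int64(84), array([469.4,  -6.8,   7.5]), array([467.4,  -7.3,   7.9])), (40, 70, np.int64(7), array([462.2,  -9. ,  55.5]), array([465.7,  -3.9,  57.7])), (115, 140, np.int64(161), array([471. ,  -7.2, 123.7]), array([471.5,  -7.5, 124.1]))] [469.  -14.2   4.8]
B [(6, 20, np.int64(85), array([ 455.6, -266.3,    7.3]), array([ 454.6, -273.8,    8.3])), (40, 70, np.int64(29), array([ 455.4, -239.5,   57.5]), array([ 456.1, -240.5,   56.9])), (115, 140, np.int64(198), array([ 455. , -262.9,  123.3]), array([ 455.8, -261.9,  122.9]))] [ 451.7 -255.2  114.4]
stand [(6, 20, np.int64(545), array([ 663.8, -174. ,   12.1]), array([ 664.3, -175.7,   11.9])), (40, 70, np.int64(11), array([ 660.5, -174.3,   59.3]), array([ 661. , -174.8,   59.6]))] [ 656.9 -173.9   37.4]
orange [(6, 20, np.int64(494), array([651.2, -27. ,  12.3]), array([651.2, -27.6,  12.1])), (40, 70, np.int64(12), array([650.8, -28.5,  58.6]), array([651. , -28.6,  56.7]))] [647.3 -26.8  21.2]
rack [(6, 20, np.int64(253), array([596.8, 231.7,   7.7]), array([602.6, 232.7,   8.4])), (40, 70, np.int64(191), array([661.7, 240. ,  55.7]), array([656.3, 237.7,  55.7])), (115, 140, np.int64(74), array([612. , 235.2, 121.7]), array([612.8, 234.3, 122.4]))] [609.5 221.2 115. ][ WARN:0@0.582] global loadsave.cpp:1063 imwrite_ Unsupported depth image for selected encoder is fallbacked to CV_8U.
```

View pics/c1.png

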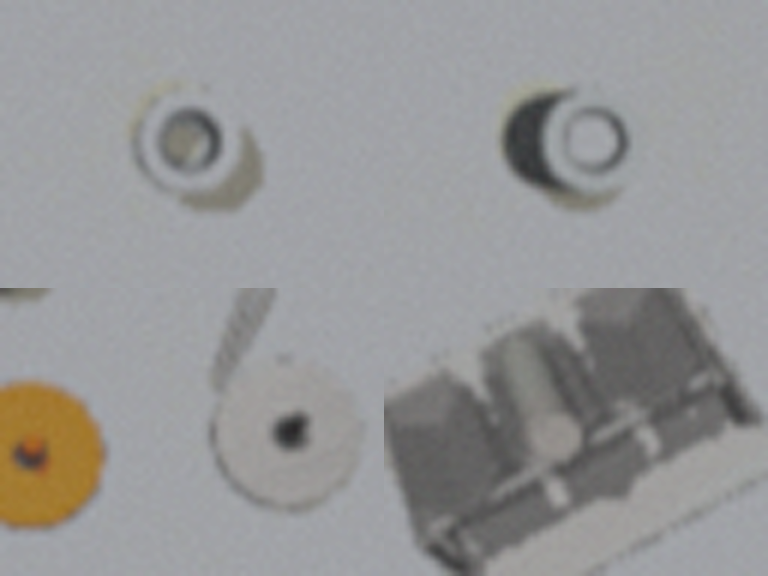

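Look-alikes: the adapters are at top (259,227), whose bore reads about 5 mm deep and is therefore empty, and at (337,231), with white inside at z≈114, 10 mm below the rim, so this is the loaded one. The stands are the steel one at (306,170) and the orange decoy at (262,174). In the close crop, the right-hand adapter holds the tube and the grey stand is the steel one. I'm moving over the loaded adapter.

```bash
python3 -m crank '{"delta_pos": [[0.0205,0.031,0],[0.0205,0.031,0],[0.0205,0.031,0],[0.0205,0.031,0],[0.0205,0.031,0],[0.0205,0.031,0],[0.0205,0.031,0],[0.0205,0.031,0]], "twist": [0,0,0,0,0,0,0,0]}' 1; python3 -m crank '{"delta_pos": [[0.0205,0.031,0],[0.0205,0.031,0],[0.0205,0.031,0],[0,0,0],[0,0,0]], "twist": [0,0,0,0,0]}'
python3 - <<'E'
from h import *
s=arm.read_state();p,d=imaging.get_image('wrist');np.savez('pics/w1.npz',p=p,d=d,T=wristT(s));cv2.imwrite('pics/w1.png',p)
E
```

```text
clock: 0.77
position: [389.4, -348.7, 303.6]
ee_rot: [0.576, 0.818, 0.0, -0.0]
contact_force: [0.6, -0.5, 0.0]
gripper_width: 85.4
clock: 1.18
position: [456.6, -259.5, 303.5]
ee_rot: [0.574, 0.819, -0.0, -0.0]
contact_force: [-0.8, 0.3, -0.1]
gripper_width: 85.1
```

View pics/w1.png

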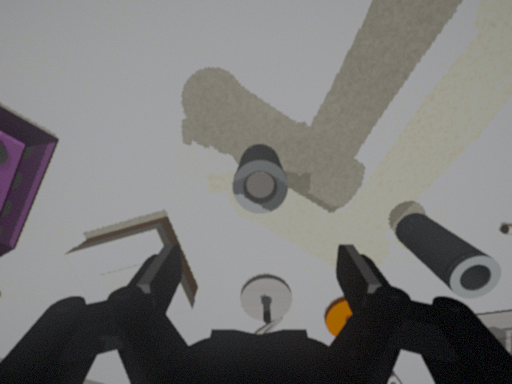

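```bash
cat >> h.py <<'E'
def circ(w,r):
    from scipy.optimize import least_squares
    # w: points of a filled annulus/disk's boundary; convex hull then fit
    h=cv2.convexHull(w[:,:2].astype(np.float32))[:,0]
    q=least_squares(lambda c:np.hypot(*(h-c[:2]).T)-c[2],[*w[:,:2].mean(0),r],loss='soft_l1')
    return q.x.round(1),w[:,2].mean().round(1),len(w)
def sel(W,box,lo,hi):
    u0,v0,u1,v1=box;w=W[v0:v1,u0:u1].reshape(-1,3);w=w[np.isfinite(w[:,2])]
    return w[(w[:,2]>lo)&(w[:,2]<hi)]
E
python3 - <<'E'
from h import *
a=np.load('pics/w1.npz');W=world('wrist',a['d'],a['T'])
print('rim',circ(sel(W,(225,140,300,225),120,130),27))
print('cap',circ(sel(W,(240,165,280,205),108,119),14.5), W[186,260])
print('foot',circ(sel(W,(235,265,300,330),8,16),42))
t=sel(W,(235,265,300,330),50,66);print('tip',t.mean(0),t.max(0),t.min(0),len(t))
a=np.load('pics/top0.npz');W=world('top',a['d'])
print('toprim',circ(sel(W,(315,210,360,250),120,130),27),'topfoot',circ(sel(W,(286,150,326,190),9,15),42))
t=sel(W,(286,150,326,190),50,66);print(t.round(0))
# rack
w=sel(W,(140,140,225,220),2,200)
for lo in range(0,150,10):
    k=w[(w[:,2]>lo)&(w[:,2]<lo+10)]
    if len(k):print(lo,len(k),k.min(0).round(),k.max(0).round())
E
```

```text
rim (array([ 449.7, -260.6,   26.9]), np.float64(123.7), 1586)
cap (array([ 443. , -263. ,   22.1]), np.float64(113.3), 725) [ 451.06073272 -259.81196334  113.78930418]
foot (array([ 655.7, -174.6,   41.7]), np.float64(11.8), 1642)
tip [ 653.53959529 -175.31603515   54.55880564] [ 660.36341414 -169.29452935   58.71824999] [ 649.28625436 -180.25370435   50.078346  ] 60
toprim (array([ 456. , -261.6,   26.7]), np.float64(124.5), 147) topfoot (array([ 665.6, -172. ,   67.7]), np.float64(12.2), 295)
[[ 667. -175.   58.]
 [ 664. -171.   57.]
 [ 663. -174.   64.]
 [ 663. -177.   62.]
 [ 660. -171.   62.]
 [ 660. -174.   59.]
 [ 660. -177.   62.]
 [ 661. -181.   58.]
 [ 658. -171.   55.]
 [ 657. -174.   59.]
 [ 657. -177.   59.]]
0 2341 [498. 102.   2.] [773. 390.  10.]
10 182 [521. 101.  10.] [768. 377.  20.]
20 68 [543. 101.  20.] [766. 337.  30.]
30 186 [546. 141.  31.] [712. 338.  40.]
40 125 [545. 144.  40.] [712. 337.  50.]
50 85 [548. 143.  50.] [693. 331.  60.]
60 101 [550. 143.  60.] [688. 326.  70.]
70 96 [553. 155.  70.] [679. 321.  80.]
80 123 [549. 144.  80.] [671. 318.  90.]
90 171 [552. 147.  90.] [669. 316. 100.]
100 97 [567. 146. 100.] [658. 311. 110.]
110 66 [572. 161. 110.] [650. 306. 120.]
120 34 [599. 220. 120.] [625. 245. 129.]
130 7 [611. 231. 130.] [620. 244. 132.]
```

```bash
python3 -m crank '{"delta_pos": [[0,-0.002,0.03],[0,-0.002,0.03],[0,0,0.015],[0,0,0],[0,0,0],[0,0,0]], "twist": [0,0,0,0,0,0]}' 
python3 - <<'E'
from h import *
s=arm.read_state();print(s['joint_vel'].round(3),s['position']);p,d=imaging.get_image('wrist');np.savez('pics/w2.npz',p=p,d=d,T=wristT(s));cv2.imwrite('pics/w2.png',p)
W=world('wrist',d,wristT(s))
print('rim',circ(sel(W,(180,120,340,300),120,130),27))
t=sel(W,(220,150,310,240),108,118);print('cap',t.mean(0),len(t))
E
```

```text
clock: 1.73
position: [452.3, -263.5, 230.2]
ee_rot: [0.576, 0.817, 0.0, 0.001]
contact_force: [0.4, -0.4, 0.3]
gripper_width: 85.2
[ 0.006 -0.015  0.011 -0.003  0.003 -0.001] [ 452.29647605 -263.51895654  230.17440286]
rim (array([ 449.7, -260.6,   27.1]), np.float64(123.6), 2881)
cap [ 448.59279213 -261.07345567  113.31335197] 1430
```

View pics/w2.png

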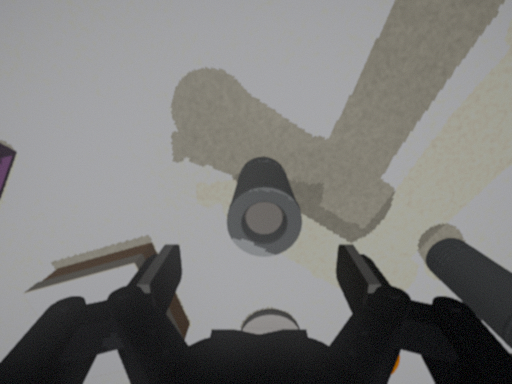

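```bash
python3 -m crank '{"delta_pos": [[0.0036,-0.0015,0.016],[0,0,0.02],[0,0,0.02],[0,0,0.008],[0,0,0],[0,0,0]], "twist": [0,0,0,0,0,0]}' 1
python3 -m crank '{"delta_pos": [[0,0,0],[0,0,0],[0,0,0],[0,0,0],[0,0,0],[0,0,0],[0,0,0],[0,0,0]], "twist": [0,0,0,0,0,0,0,0]}' 0
```

```text
clock: 2.28
position: [450.0, -260.0, 165.9]
ee_rot: [0.576, 0.818, 0.0, 0.001]
contact_force: [0.2, -0.2, -0.2]
gripper_width: 85.3
clock: 2.95
position: [450.3, -260.0, 166.4]
ee_rot: [0.575, 0.818, 0.0, 0.002]
contact_force: [-0.5, -0.9, 5.2]
gripper_width: 53.0
```

```bash
python3 -m crank '{"delta_pos": [[0,0,-0.01],[0,0,-0.02],[0,0,-0.02],[0,0,-0.02],[0,0,-0.01],[0,0,0],[0,0,0]], "twist": [0,0,0,0,0,0,0]}'
python3 - <<'E'
from h import *
s=arm.read_state();print(s['position'],R.from_quat(s['ee_rot']).as_matrix().round(4));p,d=imaging.get_image('wrist');np.savez('pics/w3.npz',p=p,d=d,T=wristT(s));
p2,d2=imaging.get_image('scene')
cv2.imwrite('pics/w3.png',np.hstack([p[100:360,60:460],p2[60:320,60:460]]))
W=world('wrist',d,wristT(s))
print('rim',circ(sel(W,(180,140,340,330),196,208),27))
t=sel(W,(150,150,340,360),185,193);print('cap',t.mean(0),len(t))
E
```

```text
clock: 3.53
position: [448.8, -259.3, 244.5]
ee_rot: [0.576, 0.817, 0.0, -0.0]
contact_force: [-0.6, 0.1, -3.2]
gripper_width: 53.2
[ 448.78180154 -259.30838971  244.49800891] [[-3.365e-01  9.417e-01 -3.000e-04]
 [ 9.417e-01  3.365e-01  1.000e-03]
 [ 1.000e-03 -0.000e+00 -1.000e+00]]
rim (array([ 448.2, -259.5,   28. ]), np.float64(201.4), 7203)
cap [ 445.48706781 -260.59051325  190.53783741] 2919
```

View pics/w3.png

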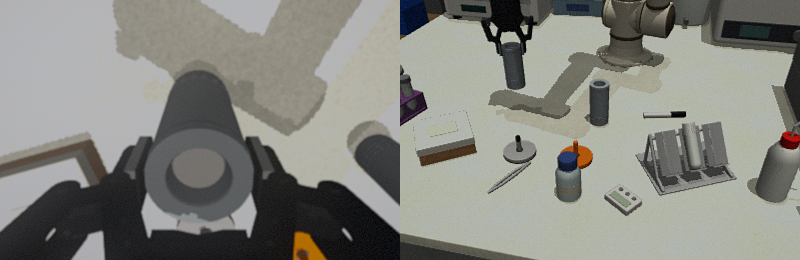

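```bash
python3 -m crank '{"delta_pos": [[0.0013,0.015,0],[0.0013,0.03,0],[0.0013,0.035,0],[0.0013,0.035,0],[0.0013,0.035,0],[0.0013,0.035,0],[0.0013,0.0255,0],[0.0013,0.013,0]], "twist": [0,0,0,0,0,0,0,0]}'
python3 -m crank '{"delta_pos": [[0,0,0],[0,0,0],[0,0,0]], "twist": [0,0,0]}'
python3 - <<'E'
from h import *
s=arm.read_state();print(s['position'])
p,d=imaging.get_image('wrist');p2,d2=imaging.get_image('scene');p3,d3=imaging.get_image('top')
np.savez('pics/s4.npz',p2=p2,d2=d2,p3=p3,d3=d3,d=d,T=wristT(s))
W=world('wrist',d,wristT(s));print('rim',circ(sel(W,(180,140,340,330),196,208),27))
W=world('top',d3);print('rim',circ(sel(W,(280,150,340,210),196,208),27))
u,v=proj('scene',[656,-174,80]);u,v=int(u),int(v);print(u,v)
cv2.imwrite('pics/s4.png',cv2.resize(p2[v-60:v+60,u-60:u+60],None,fx=5,fy=5,interpolation=cv2.INTER_CUBIC))
E
```

```text
clock: 4.3
position: [659.3, -172.5, 242.0]
ee_rot: [0.575, 0.818, -0.0, -0.001]
contact_force: [-0.9, 1.6, -2.1]
gripper_width: 53.0
clock: 4.55
position: [655.5, -174.4, 243.4]
ee_rot: [0.576, 0.818, -0.001, -0.001]
contact_force: [0.2, 1.1, -3.3]
gripper_width: 52.4
[ 655.51817431 -174.41710856  243.39534099]
rim (array([ 654.9, -175.2,   28. ]), np.float64(200.6), 6990)
rim (array([-530599.3,   85769.3,  538141.4]), np.float64(202.4), 23)
175 187
```

View pics/s4.png

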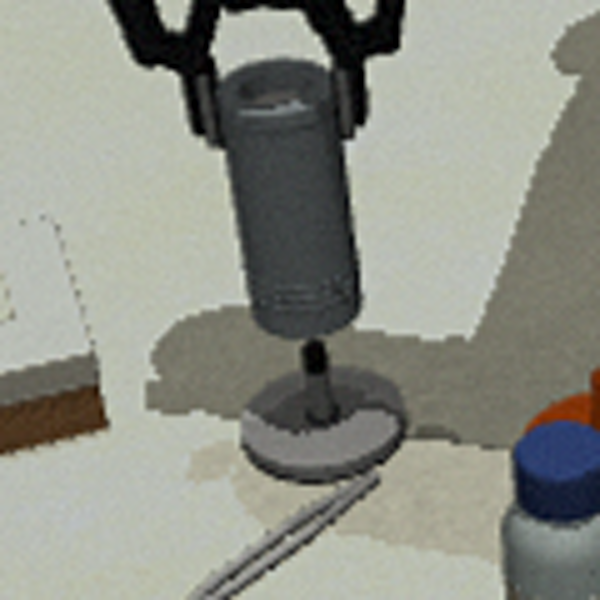

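```bash
python3 - <<'E'
from h import *
a=np.load('pics/s4.npz');W=world('scene',a['d2'])
from scipy.optimize import least_squares
u0,v0=115,127
w=sel(W,(u0+40,v0,u0+75,v0+68),85,200)
c=np.median(w,0)
w=w[(np.abs(w[:,:2]-[650,-175])<45).all(1)]
def f(q,w,r):
    return np.hypot(w[:,0]-q[0]-(q[2]*(w[:,2]-85)),w[:,1]-q[1]-q[3]*(w[:,2]-85))-r
for zr in ((85,170),):
    k=w[(w[:,2]>zr[0])&(w[:,2]<zr[1])]
    q=least_squares(f,[655,-175,0,0],args=(k,27),loss='soft_l1').x;print('adapter',q,len(k))
w=sel(W,(u0+55,v0+65,u0+75,v0+90),18,57);w=w[(np.abs(w[:,:2]-[658,-175])<20).all(1)]
print('rod pts',len(w),np.median(w,0))
q=least_squares(lambda q:np.hypot(w[:,0]-q[0],w[:,1]-q[1])-6,[658,-175],loss='soft_l1').x;print('rod',q)
w=sel(W,(u0+40,v0+65,u0+90,v0+100),9,15);print('foot',circ(w,42))
E
```

```text
adapter [ 6.54838441e+02 -1.74815037e+02  4.80243235e-03  2.41095687e-03] 703
rod pts 62 [ 660.80644719 -171.75494254   39.58825721]
rod [ 656.57222069 -174.36694214]
foot (array([ 657.9, -173.2,   41.9]), np.float64(11.6), 495)
```

```bash
python3 -m crank '{"delta_pos": [[0,0.0014,0.006],[0,0,0.01],[0,0,0.01],[0,0,0.01],[0,0,0.006],[0,0,0]], "twist": [0,0,0,0,0,0]}'
python3 - <<'E'
from h import *
s=arm.read_state();print(s['position'],s['contact_force'])
p2,d2=imaging.get_image('scene')
cv2.imwrite('pics/s5.png',cv2.resize(p2[127:247,115:235],None,fx=5,fy=5,interpolation=cv2.INTER_CUBIC))
E
```

```text
clock: 5.2
position: [656.6, -173.9, 200.2]
ee_rot: [0.576, 0.818, -0.001, -0.002]
contact_force: [-0.2, -0.6, -1.9]
gripper_width: 53.2
[ 656.56443694 -173.90943784  200.17501871] [-0.24486854 -0.6408568  -1.8808299 ]
```

View pics/s5.png

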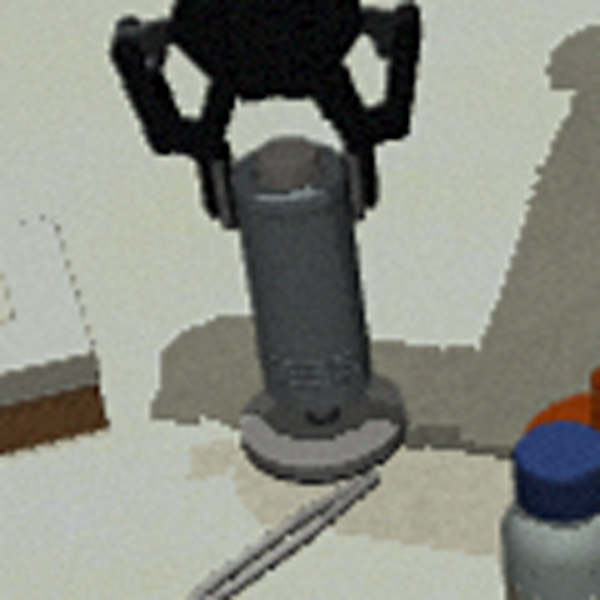

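```bash
python3 -m crank '{"delta_pos": [[0,0,0.007],[0,0,0.006],[0,0,0.004],[0,0,0.002],[0,0,0.001],[0,0,0]], "twist": [0,0,0,0,0,0]}'
python3 -m crank '{"delta_pos": [[0,0,0.001],[0,0,0.001],[0,0,0]], "twist": [0,0,0]}'
```

```text
clock: 5.75
position: [657.5, -174.0, 182.7]
ee_rot: [0.576, 0.818, -0.0, -0.0]
contact_force: [-0.4, -0.0, -3.1]
gripper_width: 53.1
clock: 6.0
position: [657.6, -174.0, 180.9]
ee_rot: [0.576, 0.818, 0.0, 0.0]
contact_force: [0.3, -0.7, -2.2]
gripper_width: 53.2
```

```bash
python3 -m crank '{"delta_pos": [[0,0,0.001],[0,0,0.001],[0,0,0]], "twist": [0,0,0]}'
python3 -m crank '{"delta_pos": [[0,0,0.001],[0,0,0]], "twist": [0,0]}'
```

```text
clock: 6.25
position: [657.4, -174.0, 178.7]
ee_rot: [0.576, 0.818, -0.0, -0.0]
contact_force: [0.0, -0.0, -2.3]
gripper_width: 53.3
clock: 6.42
position: [657.6, -174.0, 178.5]
ee_rot: [0.576, 0.818, 0.0, 0.0]
contact_force: [-1.5, 1.2, 0.4]
gripper_width: 52.9
```

```bash
python3 -m crank '{"delta_pos": [[0,0,0.001],[0,0,0]], "twist": [0,0]}'
python3 - <<'E'
from h import *
s=arm.read_state();print(s['position'],s['contact_force'])
p2,d2=imaging.get_image('scene');p,d=imaging.get_image('wrist')
W=world('wrist',d,wristT(s))
cv2.imwrite('pics/s6.png',np.hstack([cv2.resize(p2[127:247,115:235],(400,400),interpolation=cv2.INTER_CUBIC),cv2.resize(p,None,fx=.78,fy=.78)[:300].repeat(1,0) if 0 else cv2.resize(p,(400,400))]))
print('rim',circ(sel(W,(150,140,360,380),130,142),27),'cap',np.median(sel(W,(180,140,340,380),160,176),0))
E
```

```text
clock: 6.58
position: [657.7, -174.0, 178.5]
ee_rot: [0.576, 0.818, 0.0, 0.0]
contact_force: [-2.1, 0.2, 5.0]
gripper_width: 52.6
[ 657.65453731 -174.03412846  178.51889449] [-2.05059615  0.18497602  5.01923102]
rim (array([ 657.5, -175.3,   28.4]), np.float64(135.7), 5974) cap [ 649.38940214 -177.21371844  167.15661623]
```

View pics/s6.png

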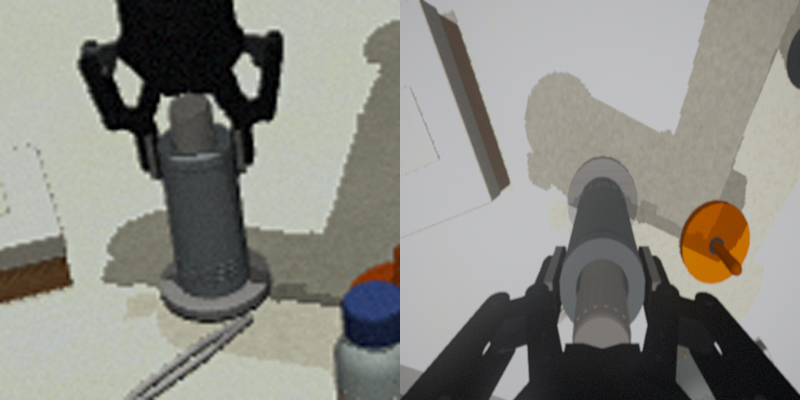

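```bash
python3 -m crank '{"delta_pos": [[0,0,0],[0,0,0],[0,0,0],[0,0,0],[0,0,0],[0,0,0]], "twist": [0,0,0,0,0,0]}' 1
python3 -m crank '{"delta_pos": [[0,0,-0.01],[0,0,-0.013],[0,0,-0.01],[0,0,0],[0,0,0]], "twist": [0,0,0,0,0]}'
python3 - <<'E'
from h import *
s=arm.read_state();print(s['position'],s['contact_force'])
p,d=imaging.get_image('wrist')
W=world('wrist',d,wristT(s))
cv2.imwrite('pics/w7.png',p)
t=sel(W,(180,140,340,380),160,176)
print('rim',circ(sel(W,(150,140,360,380),130,142),27),'cap',t.mean(0),circ(t[t[:,2]>165],14.5))
E
```

```text
clock: 7.18
position: [657.6, -174.0, 176.7]
ee_rot: [0.576, 0.818, -0.0, -0.0]
contact_force: [-0.1, -1.0, 0.8]
gripper_width: 85.3
clock: 7.6
position: [657.9, -174.0, 211.1]
ee_rot: [0.576, 0.818, 0.001, 0.001]
contact_force: [0.3, 0.2, -0.3]
gripper_width: 85.3
[ 657.87984064 -174.0181005   211.1030815 ] [ 0.34497963  0.21218718 -0.33300095]
rim (array([ 657. , -174.8,   27.1]), np.float64(135.4), 3247) cap [ 656.31675348 -176.46948305  166.79639698] (array([ 658.4, -175.8,   14.4]), np.float64(167.4), 2292)
```

View pics/w7.png

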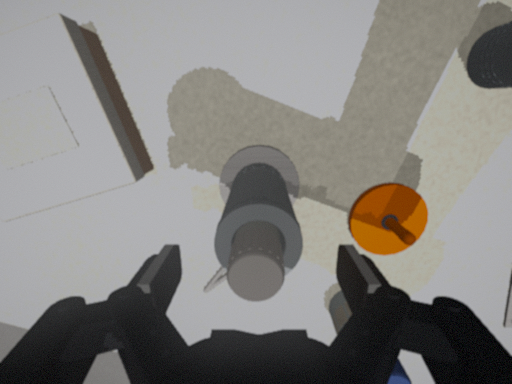

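```bash
python3 -m crank '{"delta_pos": [[-0.0015,0,0],[0,0,0],[0,0,0],[0,0,0],[0,0,0],[0,0,0],[0,0,0],[0,0,0]], "twist": [0,0,0,0,0,0,0,0]}' 0
python3 -m crank '{"delta_pos": [[0,0,0],[0,0,0],[0,0,0]], "twist": [0,0,0]}'
```

```text
clock: 8.32
position: [658.0, -175.4, 209.8]
ee_rot: [0.576, 0.818, -0.0, -0.0]
contact_force: [-0.6, -0.8, -0.2]
gripper_width: 27.4
clock: 8.57
position: [658.0, -175.4, 209.8]
ee_rot: [0.576, 0.818, -0.0, -0.0]
contact_force: [0.4, 0.2, -0.1]
gripper_width: 27.3
```

```bash
python3 -m crank '{"delta_pos": [[0,0,-0.006],[0,0,-0.012],[0,0,-0.018],[0,0,-0.02],[0,0,-0.02],[0,0,-0.02],[0,0,-0.02],[0,0,-0.014]], "twist": [0,0,0,0,0,0,0,0]}'
python3 -m crank '{"delta_pos": [[0,0,0],[0,0,0]], "twist": [0,0]}'
python3 - <<'E'
from h import *
p2,d2=imaging.get_image('scene')
np.savez('pics/s8.npz',p=p2,d=d2)
cv2.imwrite('pics/s8.png',cv2.resize(p2[60:300,80:400],(800,600),interpolation=cv2.INTER_CUBIC))
E
```

```text
clock: 9.23
position: [658.3, -175.6, 343.9]
ee_rot: [0.576, 0.818, 0.001, 0.002]
contact_force: [0.5, -0.3, 0.4]
gripper_width: 27.7
clock: 9.4
position: [658.1, -175.4, 341.5]
ee_rot: [0.576, 0.818, 0.001, 0.001]
contact_force: [-0.5, -1.0, -1.1]
gripper_width: 27.4
```

View pics/s8.png

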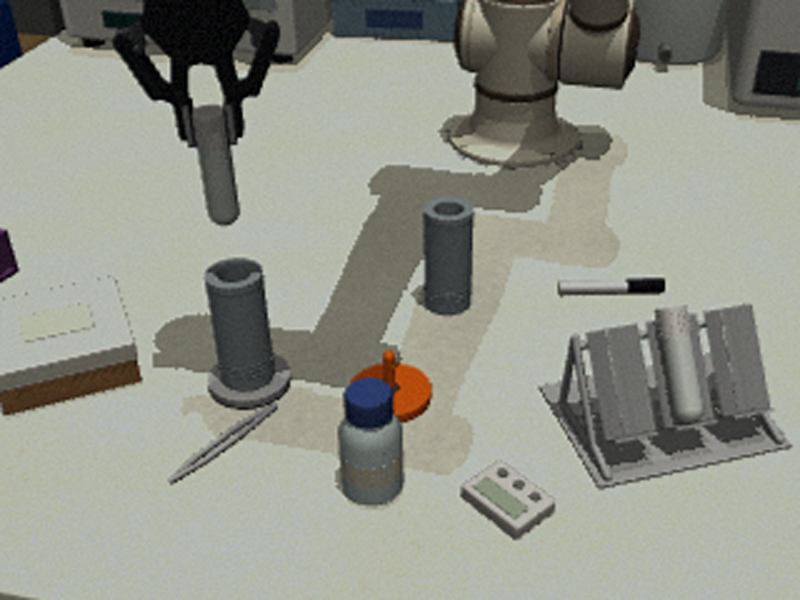

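```bash
cat > rack.py <<'E'
from h import *
from scipy.optimize import least_squares
a=np.load('pics/s8.npz');W=world('scene',a['d'])
w=sel(W,(290,170,400,260),25,180)
w=w[(w[:,0]>520)&(w[:,0]<720)&(w[:,1]>90)&(w[:,1]<350)]
print(len(w),w.min(0),w.max(0))
t=np.radians(38)
def frame(az):
    yv=np.array([-np.sin(az),np.cos(az),0]);xh=np.array([np.cos(az),np.sin(az),0])
    zv=-xh*np.sin(t)+np.array([0,0,np.cos(t)]); xv=xh*np.cos(t)+np.array([0,0,np.sin(t)])
    return np.stack([xv,yv,zv],1)
# surface height x(y) for each trough V + tube on mid
def model(y):
    best=np.full(y.shape,-18.)
    out=np.full(y.shape,np.nan)
    for c in(-60,0,60):
        yy=np.abs(y-c)
        v=-18+yy*17/24.5
        if c==0: v=np.where(yy<14.2,np.sqrt(np.maximum(14.5**2-yy**2,0)),v)
        out=np.where(yy<24.5,v,out)
    return out
def loc(q,p): return (p-np.array([q[0],q[1],q[2]]))@frame(q[3])
def res(q,p):
    l=loc(q,p);m=model(l[:,1]);ok=np.isfinite(m)&(l[:,2]>0)&(l[:,2]<97)
    r=np.where(ok,np.clip(l[:,0]-m,-12,12),8.)
    return r
best=None
for z0 in (30,38,46):
  for az in np.radians([15,22,30,36]):
    for cx in (640,655,670):
      for cy in (230,240,250):
        q=[cx,cy,z0,az];c=np.abs(res(q,w)).mean()
        if best is None or c<best[0]:best=(c,q)
print(best)
q=best[1]
from scipy.optimize import minimize
f=lambda q:np.abs(res([q[0],q[1],q[2],q[3]/100],w)).mean()
o=minimize(f,[q[0],q[1],q[2],q[3]*100],method='Nelder-Mead',options=dict(maxiter=4000,xatol=.01,fatol=1e-5,initial_simplex=np.array([[q[0]+a,q[1]+b,q[2]+c,q[3]*100+d] for a,b,c,d in((0,0,0,0),(10,0,0,0),(0,10,0,0),(0,0,8,0),(0,0,0,10))])))
q=o.x.copy();q[3]/=100
print(o.fun,q,np.degrees(q[3]))
l=loc(q,w);r=res(q,w)
for c in(-60,0,60):
    k=np.abs(l[:,1]-c)<24;print(c,k.sum(),np.median(l[k&(np.abs(r)<6),2]),'zrange',l[k,2].min(),np.percentile(l[k&(np.abs(r)<4),2],[1,99]),'res',np.median(r[k]))
np.save('pics/rackq.npy',q)
F=frame(q[3])
for n,c in(('right',-60),('mid',0),('left',60)): print(n,np.array(q[:3])+F@[0,c,0], 'upper end',np.array(q[:3])+F@[0,c,100])
E
python3 rack.py
```

```text
2992 [545.18877148 143.83755201  25.20772295] [707.69196809 341.56721566 128.11976015]
(np.float64(7.0669363360743676), [655, 250, 46, np.float64(0.3839724354387525)])
3.0262363623543083 [6.60559672e+02 2.65168534e+02 3.60777037e+01 4.99625174e-01] 28.626413793672057
-60 879 48.211061126837336 zrange -5.332674167608711 [ 1.22784049 95.96317725] res 0.21076872584411
0 915 48.913943615662255 zrange -5.224884624365603 [ 2.27727148 96.1089327 ] res -0.31225983360682097
60 803 48.33729846370614 zrange -5.467671149441517 [ 1.01138182 95.97780586] res 0.3385976724325417
right [689.30546551 212.50280184  36.07770366] upper end [635.26502831 183.0066721  114.87877902]
mid [660.55967167 265.16853393  36.07770366] upper end [606.51923448 235.67240419 114.87877902]
left [631.81387784 317.83426602  36.07770366] upper end [577.77344064 288.33813628 114.87877902]
```

```bash
python3 -m crank '{"delta_pos": [[0.014,0.005,0],[0.028,0.0104,0],[0.035,0.0132,0],[0.035,0.0132,0],[0.035,0.0132,0],[0.035,0.0132,0],[0.035,0.0132,0],[0.035,0.0132,0]], "twist": [0,0,0,0,0,0,0,0]}'
python3 -m crank '{"delta_pos": [[0.035,0.0132,0],[0.028,0.0103,0],[0.021,0.0078,0],[0.0142,0.0049,0],[0,0,0],[0,0,0],[0,0,0],[0,0,0]], "twist": [0,0,0,0,-0.052,-0.052,-0.052,0]}'
python3 - <<'E'
from h import *
s=arm.read_state();print(s['position'],s['joints'].round(2),R.from_quat(s['ee_rot']).as_matrix().round(3))
p,d=imaging.get_image('wrist');p2,d2=imaging.get_image('scene');np.savez('pics/w9.npz',p=p,d=d,T=wristT(s),p2=p2,d2=d2)
cv2.imwrite('pics/w9.png',np.hstack([p[:,60:460],cv2.resize(p2[100:260,240:407],(400,384))]))
E
```

```text
clock: 10.12
position: [661.3, 96.1, 338.4]
ee_rot: [0.576, 0.818, -0.001, -0.001]
contact_force: [0.1, -0.6, -0.3]
gripper_width: 27.5
clock: 10.78
position: [662.8, 198.4, 338.7]
ee_rot: [0.51, 0.86, -0.001, -0.001]
contact_force: [-0.5, 0.1, -0.7]
gripper_width: 27.7
[662.76987459 198.44619953 338.71436583] [ 0.52  0.48  0.25 -0.   -1.34 -1.59] [[-0.48   0.877 -0.002]
 [ 0.877  0.48  -0.001]
 [ 0.    -0.002 -1.   ]]
```

View pics/w9.png

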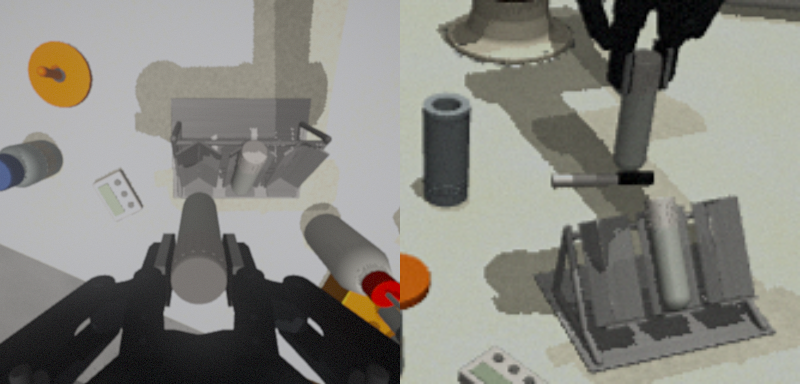

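```bash
python3 - <<'E'
from h import *
import importlib
q=np.load('pics/rackq.npy');t=np.radians(38)
def frame(az):
    yv=np.array([-np.sin(az),np.cos(az),0]);xh=np.array([np.cos(az),np.sin(az),0])
    return np.stack([xh*np.cos(t)+np.array([0,0,np.sin(t)]),yv,-xh*np.sin(t)+np.array([0,0,np.cos(t)])],1)
F=frame(q[3]);a=np.load('pics/w9.npz')
im=cv2.resize(a['p'],None,fx=4,fy=4,interpolation=cv2.INTER_CUBIC);im2=cv2.resize(a['p2'],None,fx=5,fy=5,interpolation=cv2.INTER_CUBIC)
for c in(-60,0,60):
  for y,x in((-24.5,-1),(0,-18),(24.5,-1)):
    A=[q[:3]+F@[x,c+y,z] for z in(0,100)]
    for I,n,T,k in((im,'wrist',a['T'],4),(im2,'scene',None,5)):
        P=[tuple(int(k*(v+.5)) for v in proj(n,p,T)) for p in A];cv2.line(I,P[0],P[1],(0,0,255) if x==-18 else(0,255,0),1)
u=im[340:840,650:1600];im=cv2.resize(u,(800,421))
cv2.imwrite('pics/o1.png',im);cv2.imwrite('pics/o2.png',im2[850:1300,1400:2050])
# where does wrist depth put mid-cap top? 
W=world('wrist',a['d'],a['T']);w=sel(W,(200,90,400,205),20,160);l=(w-q[:3])@F
k=(np.abs(l[:,1])<14)&(l[:,2]>104)&(l[:,2]<118)&(np.abs(l[:,0])<16);print('cap top z med',np.median(l[k],0),k.sum(), 'expect 110')
for s in(-60,60):
  k=(np.abs(l[:,1]-s)<20)&(l[:,2]>20)&(l[:,2]<95)&(l[:,0]>-25)&(l[:,0]<5)
  m=-18+np.abs(l[k,1]-s)*17/24.5;print(s,k.sum(),'x resid',np.median(l[k,0]-m))
E
```

```text
cap top z med [  0.87050408  -0.194604   107.3726793 ] 509 expect 110
-60 1038 x resid -0.3148499716194557
60 1009 x resid -0.23617677341690424
```

View pics/o1.png

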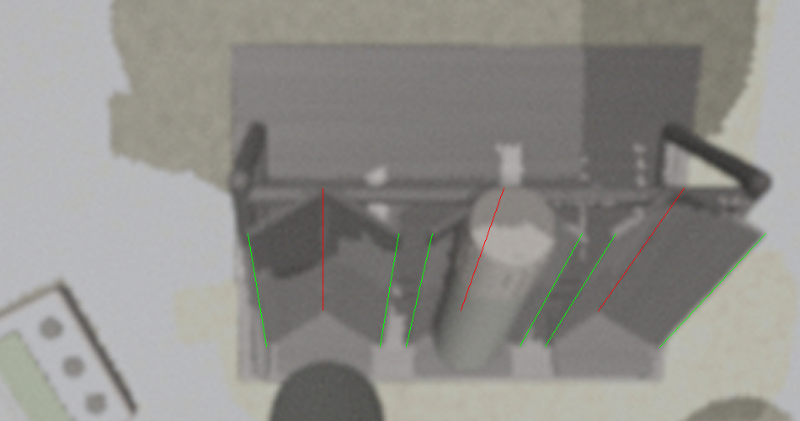

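View pics/o2.png

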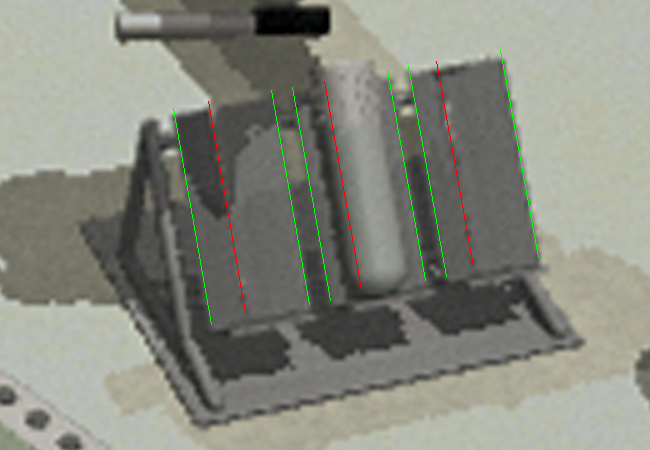

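```bash
python3 -m crank '{"delta_pos": [[0,0,0.01],[0,0,0.02],[0,0,0.025],[0,0,0.025],[0,0,0.02],[0,0,0.014],[0,0,0.007],[0,0,0]], "twist": [0,0,0,0,0,0,0,0]}'
python3 -m crank '{"delta_pos": [[0,0,0],[0,0,0]], "twist": [0,0]}'
python3 - <<'E'
from h import *
s=arm.read_state();print(s['position'])
p2,d2=imaging.get_image('scene')
cv2.imwrite('pics/s10.png',cv2.resize(p2[130:260,280:420],(646,600),interpolation=cv2.INTER_CUBIC))
E
```

```text
clock: 11.55
position: [662.3, 197.8, 216.1]
ee_rot: [0.511, 0.86, -0.002, -0.001]
contact_force: [-0.0, 1.0, -1.4]
gripper_width: 27.1
clock: 11.72
position: [663.8, 198.5, 220.2]
ee_rot: [0.51, 0.86, 0.001, 0.001]
contact_force: [0.4, 1.6, 0.1]
gripper_width: 27.6
[663.76007349 198.5010983  220.23801509]
```

View pics/s10.png

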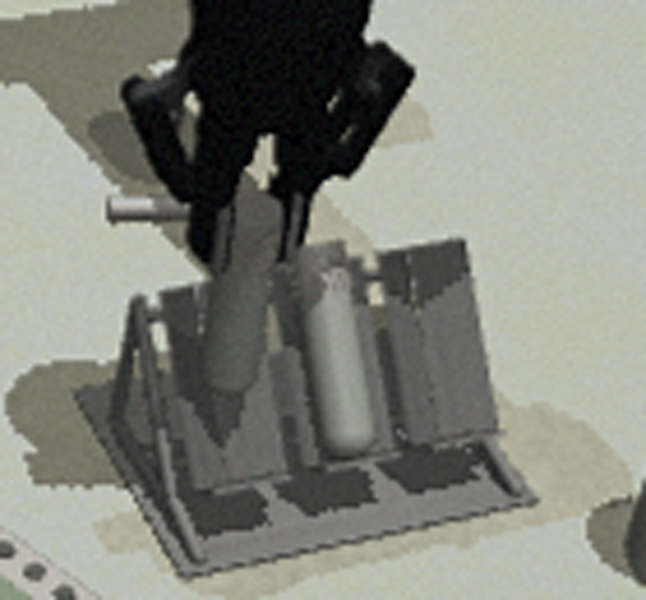

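```bash
python3 -m crank '{"delta_pos": [[0,0,0.003],[0,0,0.002],[0,0,0.001],[0,0,0],[0,0,0]], "twist": [0,0,0,0,0]}'
python3 -m crank '{"delta_pos": [[0,-0.005,0],[0,-0.005,0.0005],[0,-0.0045,0.0008],[0,0,0]], "twist": [0,0,0,0]}'
python3 - <<'E'
from h import *
s=arm.read_state();print(s['position'],s['contact_force'],s['wrist_torque'])
p2,d2=imaging.get_image('scene')
cv2.imwrite('pics/s11.png',cv2.resize(p2[130:260,280:420],(646,600),interpolation=cv2.INTER_CUBIC))
E
```

```text
clock: 12.18
position: [663.1, 198.3, 212.8]
ee_rot: [0.51, 0.86, -0.0, -0.0]
contact_force: [0.4, -0.5, -0.9]
gripper_width: 27.8
clock: 12.52
position: [652.0, 192.2, 214.3]
ee_rot: [0.51, 0.86, 0.003, 0.003]
contact_force: [4.3, 2.2, 3.6]
gripper_width: 27.3
[651.99643866 192.1836175  214.26513511] [4.32188603 2.22326849 3.63782449] [ 0.72372671 -1.58089528 -0.02125435]
```

View pics/s11.png

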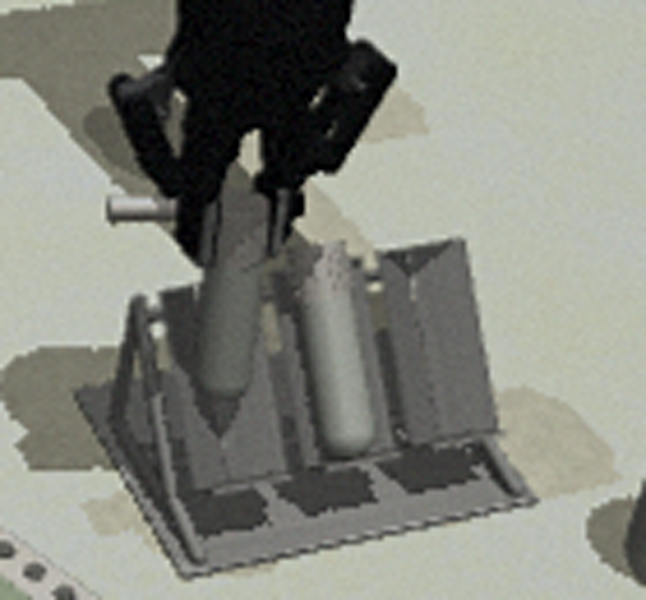

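```bash
python3 -m crank '{"delta_pos": [[0,-0.005,0.001],[0,-0.005,0.0013],[0,-0.0045,0.0015],[0,0,0]], "twist": [0,0,0,0]}'
python3 -m crank '{"delta_pos": [[0,-0.005,0.002],[0,-0.004,0.002],[0,0,0]], "twist": [0,0,0]}'
python3 - <<'E'
from h import *
s=arm.read_state();print(s['position'],s['contact_force'],s['wrist_torque'])
p2,d2=imaging.get_image('scene')
cv2.imwrite('pics/s12.png',cv2.resize(p2[130:260,280:420],(646,600),interpolation=cv2.INTER_CUBIC))
E
```

```text
clock: 12.9
position: [639.4, 185.4, 211.1]
ee_rot: [0.51, 0.86, 0.004, 0.003]
contact_force: [3.1, 2.4, 6.9]
gripper_width: 27.4
clock: 13.15
position: [631.4, 181.0, 206.7]
ee_rot: [0.51, 0.86, 0.003, 0.002]
contact_force: [3.4, 1.7, 6.9]
gripper_width: 27.6
[631.39821035 181.04634977 206.72627561] [3.37506423 1.71346538 6.90452579] [ 0.98791114 -1.36888224  0.06713064]
```

View pics/s12.png

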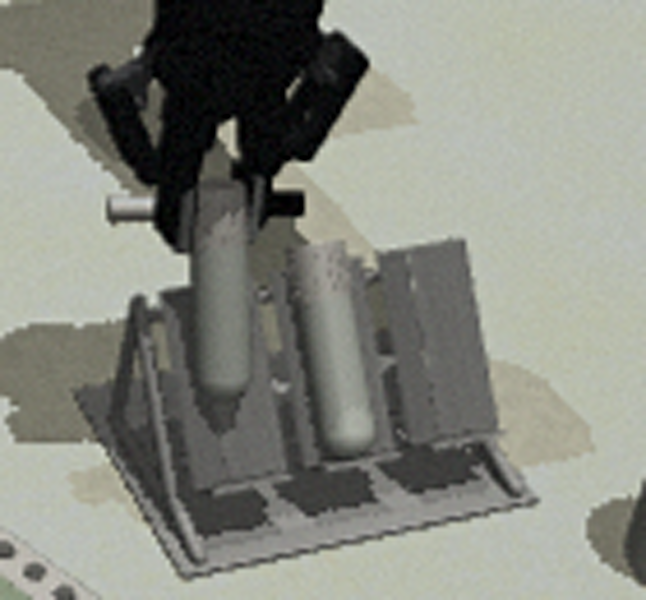

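```bash
python3 -m crank '{"delta_pos": [[0,-0.004,0.0025],[0,-0.004,0.0025],[0,-0.004,0.0025],[0,0,0.001],[0,0,0]], "twist": [0,0,0,0,0]}'
python3 - <<'E'
from h import *
from scipy.optimize import least_squares
s=arm.read_state();print(s['position'],s['contact_force'],s['wrist_torque'])
p2,d2=imaging.get_image('scene');p,d=imaging.get_image('wrist')
cv2.imwrite('pics/s13.png',np.hstack([cv2.resize(p2[130:260,280:420],(400,400),interpolation=cv2.INTER_CUBIC),cv2.resize(p,(400,400))]))
q=np.load('pics/rackq.npy');t=np.radians(38);az=q[3]
xh=np.array([np.cos(az),np.sin(az),0]);yv=np.array([-np.sin(az),np.cos(az),0]);e=np.array([0,0,1])
F=np.stack([xh*np.cos(t)+e*np.sin(t),yv,-xh*np.sin(t)+e*np.cos(t)],1)
l=(world('scene',d2)-q[:3])@F
l=l.reshape(-1,3);k=(np.abs(l[:,1]+60)<12)&(l[:,2]>40)&(l[:,2]<112)&(l[:,0]>0)&(l[:,0]<45);l=l[k]
def f(c):return np.hypot(l[:,0]-c[0]-c[1]*(l[:,2]-70),l[:,1]-c[2]-c[3]*(l[:,2]-70))-14.5
r=least_squares(f,[0,0,-60,0],loss='soft_l1');print('axis x at z70, tilt off deg, y, ytilt',r.x[0],np.degrees(r.x[1]),r.x[2],np.degrees(r.x[3]),len(l),np.abs(f(r.x)).mean())
E
```

```text
clock: 13.62
position: [620.0, 174.8, 196.9]
ee_rot: [0.51, 0.86, 0.001, 0.001]
contact_force: [2.2, 1.6, 5.4]
gripper_width: 27.0
[619.97021952 174.78635531 196.86304893] [2.23069466 1.64899666 5.35751135] [ 0.65292663 -0.80938591  0.02830974]
axis x at z70, tilt off deg, y, ytilt 1.5397457223028304 7.879506844143778 -59.24867832493087 0.362976147892163 322 1.0351712583190136
```

View pics/s13.png

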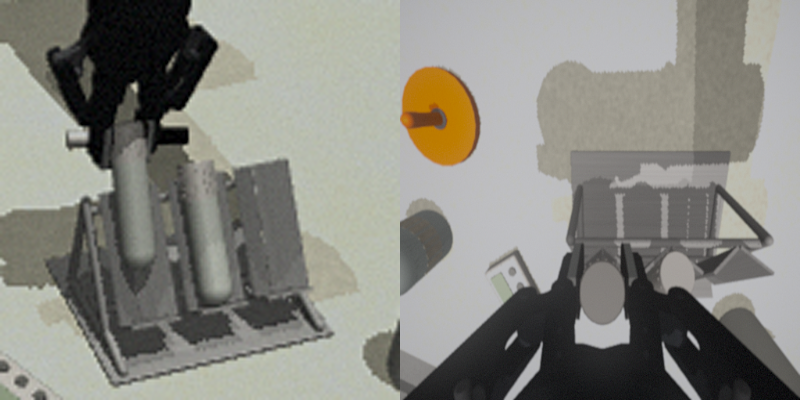

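```bash
python3 -m crank '{"delta_pos": [[0,-0.004,0.003],[0,-0.004,0.003],[0,0,0.001],[0,0,0]], "twist": [0,0,0,0]}'
cat > tilt.py <<'E'
from h import *
from scipy.optimize import least_squares
s=arm.read_state();print(s['position'],s['contact_force'],s['wrist_torque'])
p2,d2=imaging.get_image('scene')
import sys
cv2.imwrite('pics/%s.png'%sys.argv[1],cv2.resize(p2[130:260,280:420],(646,600),interpolation=cv2.INTER_CUBIC))
q=np.load('pics/rackq.npy');t=np.radians(38);az=q[3]
xh=np.array([np.cos(az),np.sin(az),0]);yv=np.array([-np.sin(az),np.cos(az),0]);e=np.array([0,0,1])
F=np.stack([xh*np.cos(t)+e*np.sin(t),yv,-xh*np.sin(t)+e*np.cos(t)],1)
l=(world('scene',d2)-q[:3])@F
l=l.reshape(-1,3);k=(np.abs(l[:,1]+60)<14)&(l[:,2]>-5)&(l[:,2]<160)&(l[:,0]>0)&(l[:,0]<45);l=l[k]
print('zrange',np.percentile(l[:,2],[0,1,99,100]))
lo,hi=np.percentile(l[:,2],[1,99]);l=l[(l[:,2]>lo+12)&(l[:,2]<min(hi-10,120))]
def f(c):return np.hypot(l[:,0]-c[0]-c[1]*(l[:,2]-70),l[:,1]-c[2]-c[3]*(l[:,2]-70))-14.5
r=least_squares(f,[0,0,-60,0],loss='soft_l1');print('axis x at z70, tilt off deg, y, ytilt',r.x[0],np.degrees(r.x[1]),r.x[2],np.degrees(r.x[3]),len(l),np.abs(f(r.x)).mean())
E
python3 tilt.py s14
```

```text
clock: 14.05
position: [612.9, 170.9, 189.4]
ee_rot: [0.51, 0.86, 0.001, 0.001]
contact_force: [1.8, 2.1, 6.0]
gripper_width: 27.4
[612.86304492 170.94360676 189.41035314] [1.75512361 2.05216625 5.98757912] [ 0.73154526 -0.90337665  0.0742137 ]
zrange [ -4.83124718  -3.44904092 148.49748589 159.58609974]
axis x at z70, tilt off deg, y, ytilt -0.9284846497666218 0.9181050609414724 -59.43691185379674 -0.03725115863693548 421 1.1512537681807378
```

View pics/s14.png

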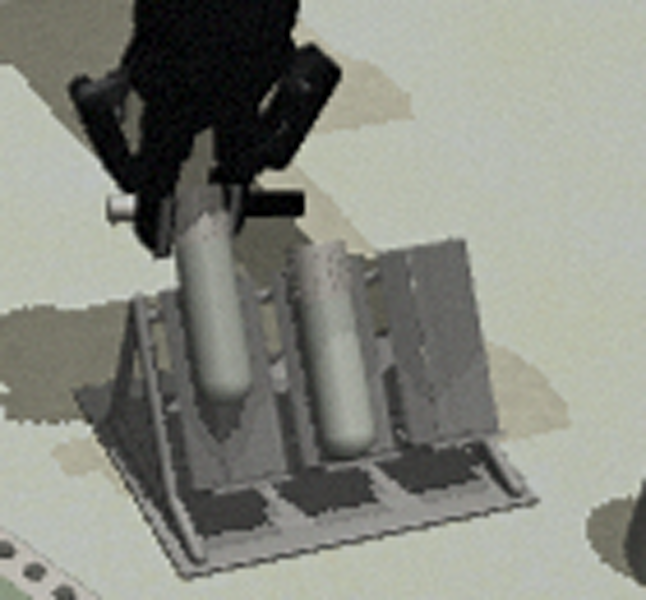

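The tube now lies in the right trough, about 35 mm above the stop, and parallel to it within about 1°. I'm letting go with a part opening, so the finger stays clear of the racked tube.

```bash
python3 -m crank '{"delta_pos": [[0,0,0],[0,0,0],[0,0,0],[0,0,0],[0,0,0],[0,0,0]], "twist": [0,0,0,0,0,0]}' 0.45
python3 tilt.py s15
```

```text
clock: 14.6
position: [611.9, 170.3, 187.8]
ee_rot: [0.51, 0.86, -0.001, -0.0]
contact_force: [0.4, -0.6, 0.3]
gripper_width: 38.1
[611.90062519 170.34033405 187.78691213] [ 0.3771004  -0.56072019  0.28609964] [ 0.00803972  0.02142181 -0.02908946]
zrange [ -4.33548863  -3.27878942 105.90663233 106.96565633]
axis x at z70, tilt off deg, y, ytilt -0.33349242110915833 0.3504285213048417 -59.38562856603366 0.04314578637936124 456 0.974578141793442
```

View pics/s15.png

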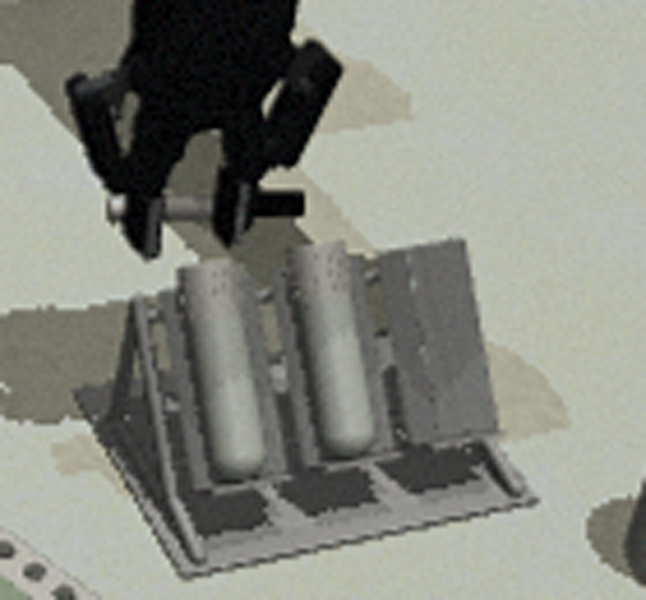

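The tube has slid down to the stop and sits level with its neighbour. I'm retreating upward and doing the last check.

```bash
python3 -m crank '{"delta_pos": [[0,0,-0.01],[0,0,-0.025],[0,0,-0.03],[0,0,-0.03],[0,0,-0.03],[0,0,-0.015],[0,0,0],[0,0,0]], "twist": [0,0,0,0,0,0,0,0]}'
python3 tilt.py s16
python3 - <<'E'
from h import *
s=arm.read_state();p,d=imaging.get_image('scene');cv2.imwrite('pics/end.png',cv2.resize(p,(800,600)))
W=world('scene',d)
w=sel(W,(140,130,215,235),125,145);w=w[np.abs(w[:,0]-656)<40];print('stand adapter rim',circ(w,27))
E
```

```text
clock: 15.32
position: [612.2, 170.6, 330.1]
ee_rot: [0.51, 0.86, 0.001, 0.001]
contact_force: [0.0, -0.5, -0.3]
gripper_width: 38.6
[612.22515295 170.61467108 330.06449745] [ 0.04359657 -0.4610408  -0.31629226] [0.02332657 0.01586885 0.00525454]
zrange [ -4.87970753  -3.7009281  105.91074816 106.96499297]
axis x at z70, tilt off deg, y, ytilt -0.34588056216777285 0.4157382635890689 -59.341478214717625 0.2970832655991475 450 1.0107828532073115
stand adapter rim (array([ 659.3, -173.4,   27.5]), np.float64(133.1), 271)
```

View pics/end.png

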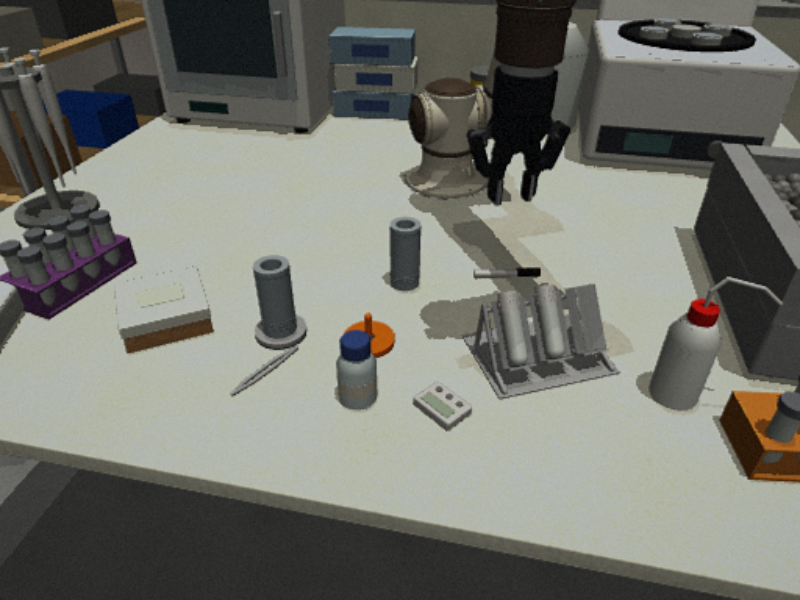

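The last picture shows the adapter on the steel stand at (275,300), the tube on the stop of the right trough at (512,330), nothing else moved, and the gripper clear.

```bash
python3 -c "
from bench import job_done
print(job_done())"
```

```text
the job is handed in; nothing more can be done
None
```

I handed the job in at about 15.4 s; it reports no verdict. The loaded adapter went fully home over the steel stand's rod. I then drew the tube out upright, tilted it into the rack's right-hand (-y) trough, and let it go about 35 mm above the stop. It slid down by itself.

**Last checks:**
- **Tube:** it lies parallel to the trough within about 0.5°. Its upper end is level with the racked tube's, at 106–107 mm in my fitted rack frame. The given sizes make that 110 mm, because the frame sits about 3 mm high along the trough.
- **Adapter:** it stands on the stand. With the gripper still on it, the wrist camera put the rim at 135.7 mm and the cap top at 167 mm, against 136 and 168 expected. After the final retreat, a rougher fit from the scene camera gave 133 mm for the rim.
- **Everything else:** in the final picture nothing else on the bench appears moved and the gripper touches nothing. The highest force I read was about 8 N.

**Disagreement:** the top camera read positions about 6 mm farther out in x than the wrist camera. The scene camera agreed with the wrist within 1–2 mm, so I worked from those two.

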